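# Pin the length stop with a ball-lock pin

### The job

The steel bar of the blue length stop has been pulled out, so its hole is not in line with the hole in the sleeve. Squeeze the two buttons of the red ball-lock pin, take it from its stand, feel its nose through the slot into the bar's hole, draw the bar back until the holes line up and push the pin fully home, its collar flat on the sleeve; then let go so that the balls spring out and lock it. Be gentle on the stop, and leave everything else where it is.

Things in the scene. Friction and masses are not known exactly. Their poses are not given: they have to be found in the camera images.
- pin_grip (a point): Ball-lock pin (0.2 kg) parked upright. Centre of its red handle, between two black side buttons facing its +y and -y. z: up the pin, away from the nose. Handle 32 (x) x 27 (y) mm, 38 high, this point 18 under its top (3 mm cap above). Buttons 16 wide, 20 high, each 3.5 proud (34 over both); gripping along y with 10 N or more (20-80 is right) presses them flush, then the jaws bear on the handle.
- pin_collar (a point): Centre of the underside of the pin's collar (38 mm diameter, 6 thick), on the pin's axis, 26 mm below pin_grip; axes as pin_grip. The handle starts on the collar's top.
- pin_nose (a point): Centre of the pin's nose tip, 46 mm below pin_collar. Shank 16 mm diameter, its last 4 mm tapered to 12 mm.
- stand: Black fixed stand that holds the pin at the start, 70 x 70 mm, 62 high; origin at the centre of its underside. The pin hangs by its collar on the top, its shank loose in a 27 mm hole; it lifts straight out (50 mm up is clear).
- pin_button_a (a joint): Travel of the pin's buttons (both move alike), m: 0 out, about 0.0035 pressed flush. The springs push them out.
- pin_ball_a (a joint): How far the pin's two locking balls (36 mm below pin_collar, on its +x and -x sides) are drawn in, m: 0 = sprung out (24 mm over both, too wide for the holes), 0.0037 or more = in, so that the pin passes the holes. Moves 1.4 times as far as the buttons.
- seat (a point): Blue length stop, fixed; base 100 x 120 x 10 mm, sleeve 60 (x) x 95 (y) mm. Point on the sleeve's top face (74 mm above the bench), straight above the sleeve's lower hole: here the collar's underside sits when the pin is home. z up, y along the bar to its yellow stop face. The top plate is 9 mm thick, with a slot 17.5 mm wide (x), from y = -12.75 to +42.75 mm of this point.
- lower_hole (a point): Centre of the top of the 17.5 mm round hole in the sleeve's lower plate, 21 mm straight below seat; axes as seat. Plate 9 mm thick, open space of 34 mm below it. With the pin home its balls are 3 mm below this plate, so that they can spring out. The pin must never press on the stop (sleeve or bar) with more than 40 N.
- slot_mid (a point): Middle of the slot, on the sleeve's top face, 15 mm to +y of seat; axes as seat. Under the slot lies the steel bar, 40 mm wide, top 9 and underside 20 mm below this face, with a 17.5 mm round hole that starts 7 to 31 mm to +y of seat (not measured). The bar slides along y with about 2 N friction and stays where left. Its yellow stop face stands 155-195 mm to +y of seat, 85 mm above the bench.
- tape_measure: Yellow tape measure, 34 x 78 x 66 mm, a bystander; origin at the centre of its underside.
- marker: Black marker, 124 mm long, a bystander lying on the bench; origin at the centre of its underside.
- glue_bottle: White glue bottle with a red tip, 47 x 64 x 179 mm, standing, a bystander; origin at the centre of its underside.
- offcut: Wooden block 45 x 85 x 45 mm, a bystander; origin at the centre of its underside.

How it is judged:
By the outcome, as a careful person would: the job done as asked, in the order asked, and still so for the second after the job is handed in, with the robot touching nothing.
It also fails if it takes over 72 s, if anything falls off the work surface, if the arm or the gripper's body presses on something with over 40 N, if the wrist force passes 120 N, or if a joint passes its speed limit or range.

### The arm

A 7-joint arm with a two-finger parallel gripper is mounted at the origin on a cart in front of the work surface, level with it; the furniture and walls round the work are solid. World frame = base frame: x ahead of the robot, y to its left, z up, the work surface at z = 0. Lengths are in mm, angles in rad, forces in N, time in s.
With the tool pointing down it reaches from about 425 to 825 mm from the base axis. Payload 3.6 kg.
Tool frame: the origin (TCP) lies at the very end of the fingers, on their centre line; the grasp point (between the pads) lies 19 mm behind it; z points along the fingers, y is the line along which they close (so a half turn about z gives the same grasp; the last joint's range is limited). The gripper opens to 93 mm and grips with 3 to 60 N. Pads are 15 mm wide; open, the fingers measure 128 mm over their backs; the gripper's body (75 mm by 188 mm) begins 65 mm behind the grasp point.
Start: joints at [-1.185, 0.615, -0.013, 1.423, 0.008, 1.103, -0.04], TCP at [260.728, 595.384, 218.64] pointing down, gripper open.
Joint ranges: [-3.12, 3.12], [-0.3, 2.06], [-1.34, 1.32], [0.26, 2.42], [-1.36, 4.5], [0.01, 1.98], [-2.84, 2.84]. Speed limits (rad/s): [2.79, 2.79, 3.14, 3.14, 3.14, 3.14, 3.14].

### API

Orientations are given as a rotation vector (axis times angle).
In Python, from rig import manip gives the robot as it stands.
- The arm moves only by the tool step_arm, never from a script. Its argument "plan" is a list of rows, each an object with "claw": the closure in counts, from 0 (fully open) to 255 (shut); "xyz": the shift along the tool's x, y, z in mm, a list of three; "spin": the turn about the tool's z in degrees. In form: [{"claw": claw, "xyz": [x, y, z], "spin": spin}, ...]. A call has 1 to 12 rows; each row is the pose to reach, as a shift and turn from the pose commanded when the call began, along the tool's axes at that moment; what a row does not reach only later rows make up. A row lasts 1/12 s, in which the tool goes at most 41.7 mm and 7.16 degrees, less where a joint would pass 70% of its speed; a pose out of reach is approached as far as the arm can. A call with a gripper value outside its range is refused whole. The fingers move at their own pace and stop on an object; "force" is the grip in N (left out, the last holds). Time passes only in rows, so rows that repeat a pose let the fingers close. It gives the time, the measured TCP pose, the force, the opening and the grip force at its end, in the units of the state.
- manip.get_state(): the state, without advancing time (a new reading comes with each control period).
- manip.snapshot(name): name is "scene" or "top" or "wrist"; returns the picture (400x640x3 uint8, red, green, blue); there is no depth.
- manip.camera_info(name): a dict with "mtx" (3x3 intrinsics, pixels), "position" and "rotation" of the camera in the world. Camera axes: x right, y down, z forward; pixel columns grow to the right and rows downward; lengths in mm; the calibration is good to about 2 mm. The wrist camera is an equidistant fisheye: a pixel r from the principal point sees the ray r / f radians off the axis. A picture is of the moment at which its call begins: read the wrist's pose just before it. camera_info takes no time and is no camera call; for the wrist camera it gives the pose at the moment of the call.
- manip.sign_off(): hands the job in; it is judged then, once.
The state is a dict: "t": time; "joints": joint angles; "qvel": joint speeds; "joint_efforts": joint torques, N m; "tool_pos": TCP position; "ee_rot": TCP orientation; "ft_force": force on the tool from outside, world axes, zero at the start; "torque": the same for the moment, N m; "width": opening from 0.0 (shut) to 1.0 (fully open); "grasp_force": force on a finger pad.
Only numpy, scipy, OpenCV 4.12 (cv2) and the standard library are available. Lean on these libraries where they do the work, as an engineer would, in place of code of your own. Each camera call takes 0.05 s, during which the arm holds its last target. There are 200 camera calls.

## Working session

There is one attempt and no reset: what is moved stays moved. The work goes in short steps, Python scripts to look and compute and a tool call to move; the robot and the scene stay as the last step left them, time stands still between calls to the robot, and variables do not carry over. Pictures are saved under pics/ and viewed, at most 10 in all, crops included, and the job is handed in when it is done.

Besides the shell and the picture viewer there is one more tool, called after "Emit:" by a JSON object that holds its "api" and its "payload". step_arm: Moves the arm, as the interface text tells. Its arguments: {"type":"object","properties":{"plan":{"type":"array"},"force":{"type":"number"}},"required":["plan"]}

```bash
mkdir -p pics; python3 - <<'E'
from rig import manip
import cv2,numpy as np
print(manip.get_state())
for n in ["scene","top"]:
    im=manip.snapshot(n); cv2.imwrite(f"pics/{n}0.png",im[:,:,::-1]); print(manip.camera_info(n))
print(manip.camera_info("wrist"))
E
```

```text
{'t': 0.0, 'joints': array([-1.18451379,  0.61590801, -0.01258823,  1.42488681,  0.00812146,
        1.10338745, -0.0403633 ]), 'qvel': array([ 0.00022613,  0.00173588,  0.00060172,  0.00037554,  0.00086099,
       -0.00121476,  0.0006918 ]), 'joint_efforts': array([ 6.52008657e-04, -4.58928216e+01,  2.08757012e-01, -1.65742403e+01,
       -6.11432944e-02,  2.04944308e-02,  2.41663693e-04]), 'tool_pos': array([260.4499295 , 594.68016119, 217.49253869]), 'ee_rot': array([-0.64357291, -3.07450401,  0.00392455]), 'ft_force': array([ 0.21855672, -0.7370048 ,  0.92516131]), 'torque': array([-0.0004659 , -0.05462743, -0.01856298]), 'grasp_force': 0.0, 'width': 1.0022190531397663}
{'mtx': array([[386.56224262,   0.        , 314.35162169],
       [  0.        , 386.56224262, 201.4006004 ],
       [  0.        ,   0.        ,   1.        ]]), 'position': array([ -86.29941052, -415.63698005,  561.57120444]), 'rotation': array([-1.90844475,  1.17846176, -0.61631561])}
{'mtx': array([[400.28213694,   0.        , 316.7495802 ],
       [  0.        , 400.28213694, 199.38002927],
       [  0.        ,   0.        ,   1.        ]]), 'position': array([470.09960729, -96.74249662, 925.2960476 ]), 'rotation': array([-2.17632504,  2.16017105, -0.14935775])}
{'mtx': array([[309.70691629,   0.        , 321.37697064],
       [  0.        , 309.70691629, 198.79670238],
       [  0.        ,   0.        ,   1.        ]]), 'position': array([184.63030792, 627.84435609, 383.77593082]), 'rotation': array([2.4117088 , 1.57618373, 0.23248049])}
```

View pics/scene0.png

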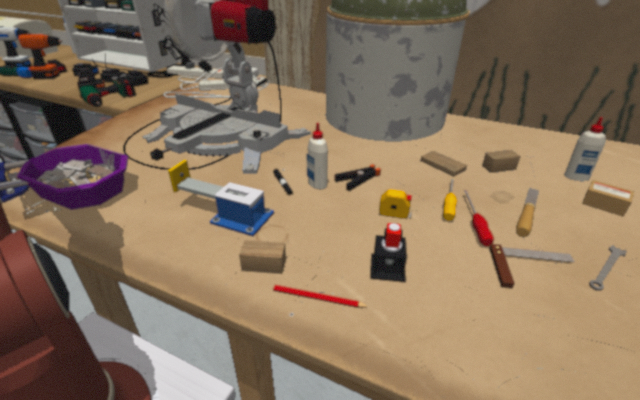

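View pics/top0.png

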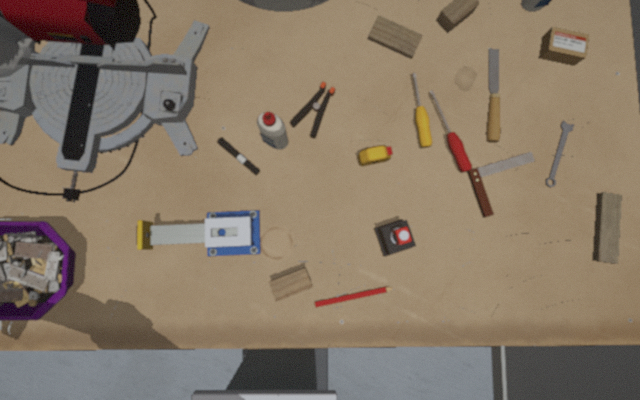

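The pin (red) is at top-view pixel ≈(402,236) in its stand. The stop's white sleeve top is at ≈(228,232), with its yellow face at (143,235), to the left, which is +y. I'll enlarge both.

```bash
cat > h.py <<'E'
import numpy as np,cv2
from rig import manip
from scipy.spatial.transform import Rotation as R
def toz(n,uv,z,info=None):
    c=info or manip.camera_info(n); K=c["mtx"]; M=R.from_rotvec(c["rotation"]).as_matrix()
    x=(uv[0]-K[0,2])/K[0,0]; y=(uv[1]-K[1,2])/K[1,1]; d=np.array([x,y,1.])
    if n=="wrist":
        r=np.hypot(x,y); d=np.array([x/r*np.sin(r),y/r*np.sin(r),np.cos(r)]) if r>1e-9 else d
    d=M@d; p=np.array(c["position"]); return p+d*(z-p[2])/d[2]
E
python3 - <<'E'
import cv2,numpy as np
from h import *
t=cv2.imread("pics/top0.png")
a=cv2.resize(t[200:265,125:270],None,fx=5.5,fy=5.5,interpolation=cv2.INTER_CUBIC)[:, :795]
b=cv2.resize(t[212:262,365:425],None,fx=5,fy=5,interpolation=cv2.INTER_CUBIC)
o=np.zeros((600,800,3),np.uint8);o[:a.shape[0],:a.shape[1]]=a[:600,:800]
s=cv2.imread("pics/scene0.png")[215:285,365:415];s=cv2.resize(s,None,fx=3.4,fy=3.4,interpolation=cv2.INTER_CUBIC)
h=min(239,b.shape[0]);o[360:360+h,:300]=b[:h]
h=min(239,s.shape[0]);o[360:360+h,320:320+s.shape[1]]=s[:h]
cv2.imwrite("pics/c1.png",o)
print(toz("top",(402,236),100),toz("top",(395,237),62),toz("top",(222,232),74),toz("scene",(393,228),120))
E
```

```text
[ 494.63839527 -287.78035367  100.        ] [ 493.51590225 -281.3805326    62.        ] [501.21009774  87.82485063  74.        ] [ 473.60777993 -294.06942051  120.        ]
```

View pics/c1.png

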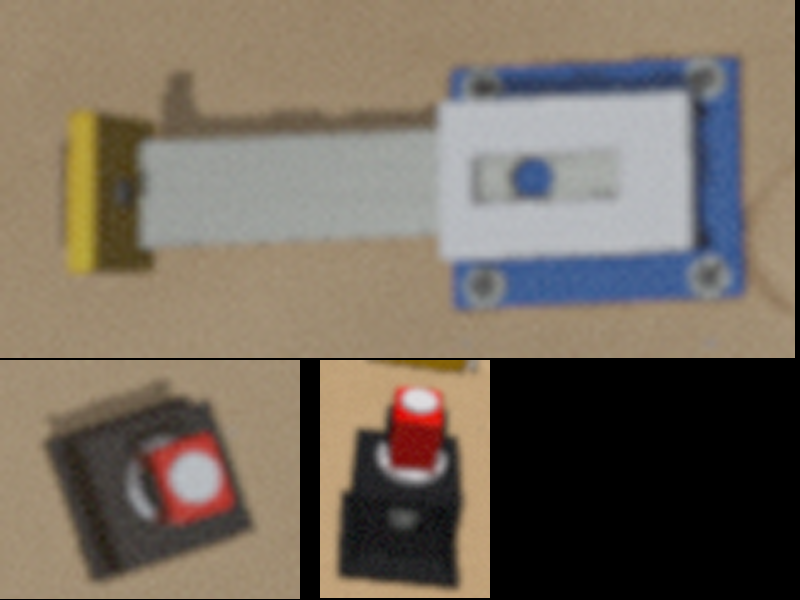

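```bash
python3 - <<'E'
from h import *
np.set_printoptions(precision=1,suppress=True)
A=lambda x,y,z:toz("top",(125+(x+.5)/5.5-.5,200+(y+.5)/5.5-.5),z)
B=lambda x,y,z:toz("top",(365+(x+.5)/5-.5,212+(y-360+.5)/5-.5),z)
l,r=A(472,180,74),A(620,176,74); print("slot",l,r,(l+r)/2, "hole",A(532,177,65))
e=lambda p,q:(q-p,np.degrees(np.arctan2(*(q-p)[1::-1])))
print(e(A(692,248,74),A(440,258,74)),e(A(692,92,74),A(440,103,74)),e(A(745,294,10),A(455,308,10)),e(r,l), e(A(745,294,10),A(740,57,10)))
print("sleeve c",(A(692,248,74)+A(440,258,74)+A(692,92,74)+A(440,103,74))/4)
print("cap",B(195,477,109), e(B(237,497,106),B(215,432,106)), e(B(95,580,0),B(48,440,0)), e(B(250,527,62),B(210,403,62)))
print("collar arc left",B(127,480,68))
S=lambda x,y,z:toz("scene",(365+(x-320+.5)/3.4-.5,215+(y-360+.5)/3.4-.5),z)
print("cap scene",S(420,401,109))
print("stop hole-ish; glue",toz("top",(268,118),179),"tape",toz("top",(375,154),66))
E
```

```text
slot [500.4 112.2  74. ] [502.3  55.6  74. ] [501.3  83.9  74. ] hole [502.   91.2  65. ]
(array([-4.4, 95.9,  0. ]), np.float64(92.63674099301026)) (array([-5. , 96.7,  0. ]), np.float64(92.9593619187781)) (array([ -6.4, 118.4,   0. ]), np.float64(93.09704188701656)) (array([-1.9, 56.6,  0. ]), np.float64(91.95558922130343)) (array([97.8,  4.3,  0. ]), np.float64(2.542954328902155))
sleeve c [502.6  76.2  74. ]
cap [ 496.4 -289.   109. ] (array([26.5,  8.5,  0. ]), np.float64(17.752436764944928)) (array([64.1, 21. ,  0. ]), np.float64(18.110630555454126)) (array([53.3, 16.2,  0. ]), np.float64(16.902149865740125))
collar arc left [ 496.3 -269.4   68. ]
cap scene [ 492.2 -291.7  109. ]
stop hole-ish; glue [716.3 -15.4 179. ] tape [ 674.9 -239.5   66. ]
```

```bash
cat >> h.py <<'E'
def shift(target,yaw=None):
    s=manip.get_state(); M=R.from_rotvec(s["ee_rot"]).as_matrix()
    y=np.degrees(np.arctan2(-M[0,1],M[1,1]))
    d=M.T@(np.array(target)-s["tool_pos"])
    sp=None if yaw is None else -((yaw-y+180)%360-180)
    print("t",round(s["t"],2),"pos",s["tool_pos"].round(1),"yaw",y.round(2),"tilt",M[:,2].round(3),"F",s["ft_force"].round(1),"w",round(s["width"],3),"g",round(s["grasp_force"],1),"-> xyz",d.round(1),"spin",sp,"j7",s["joints"][6].round(2))
E
python3 -c "
from h import *
shift((480,300,260),-100);shift((495,-200,260),-162.3)"
```

```text
t 0.1 pos [260.5 594.8 217.6] yaw -23.65 tilt [-0.001 -0.002 -1.   ] F [ 0.6  1.1 -0.3] w 1.004 g 0.0 -> xyz [-319.3 -182.   -42. ] spin 76.3501441080569 j7 -0.04
t 0.1 pos [260.5 594.8 217.6] yaw -23.65 tilt [-0.001 -0.002 -1.   ] F [ 0.6  1.1 -0.3] w 1.004 g 0.0 -> xyz [-533.6 -634.   -40.9] spin 138.6501441080569 j7 -0.04
```

Emit:
{"api": "step_arm", "payload": {"plan": [{"claw":0,"xyz":[-32,-18,-20],"spin":7},{"claw":0,"xyz":[-64,-36,-42],"spin":14},{"claw":0,"xyz":[-96,-54,-42],"spin":21},{"claw":0,"xyz":[-128,-72,-42],"spin":28},{"claw":0,"xyz":[-160,-90,-42],"spin":35},{"claw":0,"xyz":[-192,-108,-42],"spin":42},{"claw":0,"xyz":[-224,-126,-42],"spin":49},{"claw":0,"xyz":[-256,-145,-42],"spin":56},{"claw":0,"xyz":[-288,-163,-42],"spin":63},{"claw":0,"xyz":[-319,-182,-42],"spin":70},{"claw":0,"xyz":[-332,-210,-42],"spin":77},{"claw":0,"xyz":[-346,-240,-42],"spin":84}], "force": 40}}

```text
t: 1.1
tool_pos: [482.0, 235.1, 260.0]
ee_rot: [2.542, 1.845, -0.001]
ft_force: [0.2, -0.1, 1.0]
width: 1.003
grasp_force: 0.0
```

```bash
python3 -c "
from h import *
shift((495,-200,260),-162.3)"
```

```text
t 1.1 pos [482.  235.1 260. ] yaw -108.04 tilt [-0.001 -0.001 -1.   ] F [ 0.2 -0.1  1. ] w 1.003 g 0.0 -> xyz [-4.096e+02  1.471e+02  3.000e-01] spin 54.25794425070086 j7 -0.61
```

Emit:
{"api": "step_arm", "payload": {"plan": [{"claw":0,"xyz":[-38,14,0],"spin":7},{"claw":0,"xyz":[-76,27,0],"spin":14},{"claw":0,"xyz":[-114,41,0],"spin":21},{"claw":0,"xyz":[-152,55,0],"spin":28},{"claw":0,"xyz":[-190,68,0],"spin":35},{"claw":0,"xyz":[-228,82,0],"spin":42},{"claw":0,"xyz":[-266,95,0],"spin":49},{"claw":0,"xyz":[-304,109,0],"spin":54},{"claw":0,"xyz":[-342,123,0],"spin":54},{"claw":0,"xyz":[-380,136,0],"spin":54},{"claw":0,"xyz":[-410,147,0],"spin":54},{"claw":0,"xyz":[-410,147,0],"spin":54}]}}

```text
t: 2.1
tool_pos: [494.9, -207.3, 261.1]
ee_rot: [3.098, 0.481, -0.002]
ft_force: [0.3, -0.9, 0.9]
width: 1.002
grasp_force: 0.0
```

```bash
python3 -c "
from h import *
import json
shift((495,-290,150),-162.3)
c=manip.camera_info('wrist'); print(c['position'])
im=manip.snapshot('wrist')[:,:,::-1]; cv2.imwrite('pics/w1.png',im)
json.dump({k:v.tolist() for k,v in c.items()},open('w1.json','w'))"
```

```text
t 2.1 pos [ 494.9 -207.3  261.1] yaw -162.36 tilt [-0.    -0.007 -1.   ] F [ 0.3 -0.9  0.9] w 1.002 g 0.0 -> xyz [-24.7  78.1 111.6] spin -0.06197423681584269 j7 -0.56
[ 572.26088283 -181.52828928  427.0755038 ]
```

View pics/w1.png

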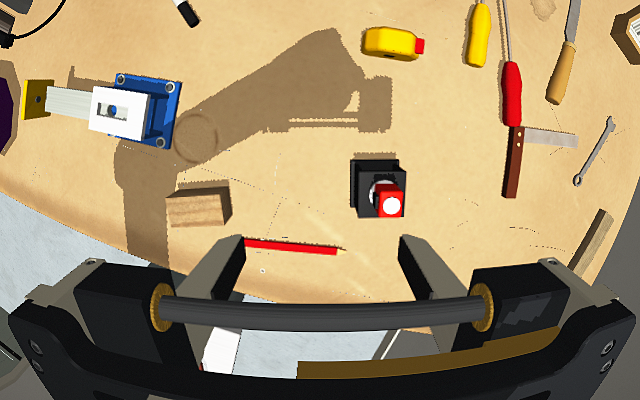

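The pin's white cap is at about (391,205) and the handle is square to the image, so the yaw is right. The stop's slot is at (112,110).

```bash
python3 -c "
from h import *
im=cv2.imread('pics/w1.png').astype(int)
import json
c={k:np.array(v) for k,v in json.load(open('w1.json')).items()}
g=(im.min(2)>200).astype(np.uint8); g[:,:375]=0;g[:190]=0;g[225:]=0;g[:,410:]=0
n,l,s,ce=cv2.connectedComponentsWithStats(g);i=1+np.argmax(s[1:,4]);print(s[i],ce[i],toz('wrist',ce[i],109,c))
r=((im[:,:,2]>150)&(im[:,:,1]<60)|(g>0)).astype(np.uint8);r[:,:365]=0;r[:180]=0;r[225:]=0;r[:,415:]=0
cn=max(cv2.findContours(r,0,2)[0],key=cv2.contourArea);print(cv2.minAreaRect(cn))
shift((495,-290,150),-162.3)"
```

```text
[383 197  17  17 225] [391.2        205.40444444] [ 494.8519482  -289.34814637  109.        ]
((390.0, 203.5), (25.0, 24.0), 90.0)
t 2.15 pos [ 495.7 -203.   260.6] yaw -162.12 tilt [-0.001 -0.002 -1.   ] F [0.4 0.5 0.5] w 0.998 g 0.0 -> xyz [-27.2  82.4 110.8] spin 0.17709739740692498 j7 -0.56
```

Emit:
{"api": "step_arm", "payload": {"plan": [{"claw":0,"xyz":[-10,30,0],"spin":0},{"claw":0,"xyz":[-20,60,20],"spin":0},{"claw":0,"xyz":[-28,85,50],"spin":0},{"claw":0,"xyz":[-28,85,80],"spin":0},{"claw":0,"xyz":[-28,85,110],"spin":0},{"claw":0,"xyz":[-28,85,110],"spin":0},{"claw":0,"xyz":[-28,85,110],"spin":0},{"claw":0,"xyz":[-28,85,110],"spin":0}]}}

```text
t: 2.82
tool_pos: [498.6, -287.5, 152.0]
ee_rot: [3.1, 0.504, 0.003]
ft_force: [0.3, -0.1, 0.2]
width: 1.001
grasp_force: 0.0
```

```bash
python3 -c "
from h import *
c=manip.camera_info('wrist')
shift((495,-289.5,74),-162.3)
im=manip.snapshot('wrist')[:,:,::-1]; cv2.imwrite('pics/w2.png',im);im=im.astype(int)
g=(im.min(2)>200).astype(np.uint8); 
n,l,s,ce=cv2.connectedComponentsWithStats(g)
for i in range(1,n):
  if s[i,4]>100: print(s[i],ce[i],toz('wrist',ce[i],109,c))
"
```

```text
t 2.82 pos [ 498.6 -287.5  152. ] yaw -161.54 tilt [ 0.002 -0.001 -1.   ] F [ 0.3 -0.1  0.2] w 1.001 g 0.0 -> xyz [-4.2  0.7 78. ] spin 0.7602193201682041 j7 -0.33
[   0   78   46   57 1732] [ 20.37933025 103.09468822] [514.75055092  27.69375905 109.        ]
[309 215  28  24 451] [322.63636364 227.4368071 ] [ 494.23119154 -289.97591168  109.        ]
[   0  237   71   84 1566] [ 30.25351213 271.23052363] [320.8292353   16.76227006 109.        ]
[ 199  333  114   45 2522] [247.18398097 358.39175258] [ 339.46794706 -265.13958646  109.        ]
```

Emit:
{"api": "step_arm", "payload": {"plan": [{"claw":0,"xyz":[-4.5,1,20],"spin":0.8},{"claw":0,"xyz":[-4.5,1,40],"spin":0.8},{"claw":0,"xyz":[-4.5,1,60],"spin":0.8},{"claw":0,"xyz":[-4.5,1,77],"spin":0.8},{"claw":0,"xyz":[-4.5,1,77],"spin":0.8},{"claw":0,"xyz":[-4.5,1,77],"spin":0.8}]}}

```text
t: 3.37
tool_pos: [494.3, -290.4, 74.9]
ee_rot: [3.104, 0.48, 0.002]
ft_force: [-0.1, 0.1, 0.2]
width: 1.003
grasp_force: 0.0
```

```bash
python3 -c "
from h import *
shift((494.6,-289.7,75),-162.3)
im=manip.snapshot('wrist')[:,:,::-1]; cv2.imwrite('pics/w3.png',cv2.resize(im[180:,170:470],None,fx=2,fy=2))
"
```

```text
t 3.37 pos [ 494.3 -290.4   74.9] yaw -162.4 tilt [ 0.001 -0.001 -1.   ] F [-0.1  0.1  0.2] w 1.003 g 0.0 -> xyz [ 0.5 -0.6 -0.1] spin -0.10166956425462104 j7 -0.26
```

View pics/w3.png

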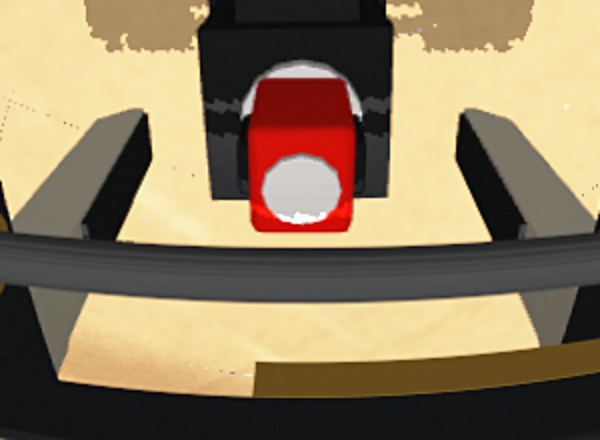

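The pin (cap at 302,190 in the crop) is centred between the jaws, with a black button facing each pad. Closing.

Emit:
{"api": "step_arm", "payload": {"plan": [{"claw":255,"xyz":[0,0,0],"spin":0},{"claw":255,"xyz":[0,0,0],"spin":0},{"claw":255,"xyz":[0,0,0],"spin":0},{"claw":255,"xyz":[0,0,0],"spin":0},{"claw":255,"xyz":[0,0,0],"spin":0},{"claw":255,"xyz":[0,0,0],"spin":0},{"claw":255,"xyz":[0,0,0],"spin":0},{"claw":255,"xyz":[0,0,0],"spin":0},{"claw":255,"xyz":[0,0,0],"spin":0},{"claw":255,"xyz":[0,0,0],"spin":0},{"claw":255,"xyz":[0,0,0],"spin":0},{"claw":255,"xyz":[0,0,0],"spin":0}], "force": 45}}

```text
t: 4.42
tool_pos: [493.3, -290.4, 73.6]
ee_rot: [-3.105, -0.479, 0.0]
ft_force: [1.1, 0.6, 0.2]
width: 0.286
grasp_force: 45.0
```

```bash
python3 -c "
from h import *
shift((494.6,-289.7,160),-162.3)"
```

```text
t 4.42 pos [ 493.3 -290.4   73.6] yaw -162.45 tilt [-0.  0. -1.] F [1.1 0.6 0.2] w 0.286 g 45.0 -> xyz [  1.4  -0.3 -86.4] spin -0.15398095682530766 j7 -0.26
```

Emit:
{"api": "step_arm", "payload": {"plan": [{"claw":255,"xyz":[0,0,-10],"spin":0},{"claw":255,"xyz":[0,0,-30],"spin":0},{"claw":255,"xyz":[0,0,-55],"spin":0},{"claw":255,"xyz":[0,0,-80],"spin":0},{"claw":255,"xyz":[0,0,-105],"spin":0},{"claw":255,"xyz":[0,0,-115],"spin":0},{"claw":255,"xyz":[0,0,-115],"spin":0}]}}

```text
t: 5.0
tool_pos: [494.5, -291.6, 191.4]
ee_rot: [3.101, 0.479, 0.007]
ft_force: [0.4, -0.5, -2.0]
width: 0.286
grasp_force: 45.0
```

```bash
python3 -c "
from h import *
shift((500,30,190),-177.3)
im=manip.snapshot('wrist')[:,:,::-1]; cv2.imwrite('pics/w4.png',cv2.resize(im[180:,170:470],None,fx=2,fy=2))"
```

```text
t 5.0 pos [ 494.5 -291.6  191.4] yaw -162.45 tilt [ 0.005 -0.003 -1.   ] F [ 0.4 -0.5 -2. ] w 0.286 g 45.0 -> xyz [ 102.2 -305.     0.5] spin 14.84888551829468 j7 -0.36
```

Emit:
{"api": "step_arm", "payload": {"plan": [{"claw":255,"xyz":[10,-30,0],"spin":3},{"claw":255,"xyz":[20,-60,0],"spin":6},{"claw":255,"xyz":[30,-90,0],"spin":9},{"claw":255,"xyz":[40,-120,0],"spin":12},{"claw":255,"xyz":[50,-150,0],"spin":15},{"claw":255,"xyz":[60,-180,0],"spin":15},{"claw":255,"xyz":[70,-210,0],"spin":15},{"claw":255,"xyz":[80,-240,0],"spin":15},{"claw":255,"xyz":[90,-270,0],"spin":15},{"claw":255,"xyz":[102,-305,0],"spin":15},{"claw":255,"xyz":[102,-305,0],"spin":15},{"claw":255,"xyz":[102,-305,0],"spin":15}]}}

```text
t: 6.05
tool_pos: [497.3, 34.5, 186.5]
ee_rot: [-3.14, -0.08, 0.007]
ft_force: [0.2, -1.4, -1.0]
width: 0.29
grasp_force: 45.0
```

Emit:
{"api": "step_arm", "payload": {"plan": [{"claw":255,"xyz":[0,0,0],"spin":0},{"claw":255,"xyz":[0,0,0],"spin":0},{"claw":255,"xyz":[0,0,0],"spin":0},{"claw":255,"xyz":[0,0,0],"spin":0}]}}

```text
t: 6.38
tool_pos: [498.5, 29.7, 188.6]
ee_rot: [3.14, 0.065, -0.0]
ft_force: [-0.6, 0.0, -1.2]
width: 0.287
grasp_force: 45.0
```

```bash
python3 -c "
from h import *
import json
shift((501,91,150),-177.3)
c=manip.camera_info('wrist'); json.dump({k:v.tolist() for k,v in c.items()},open('w5.json','w'))
im=manip.snapshot('wrist')[:,:,::-1]; cv2.imwrite('pics/w5.png',im)"
```

```text
t 6.38 pos [498.5  29.7 188.6] yaw -177.61 tilt [-0. -0. -1.] F [-0.6  0.  -1.2] w 0.287 g 45.0 -> xyz [  5.  -61.2  38.6] spin -0.3132697398664277 j7 -1.14
```

View pics/w5.png

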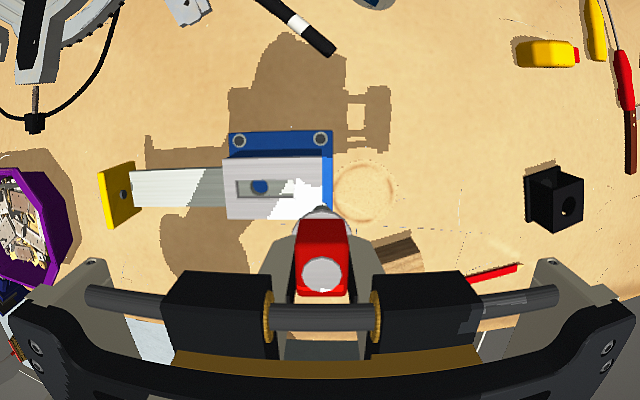

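The pin is held upright. The slot is at about (237–295,187) and the blue bar hole at (259,187). I'll zoom in.

```bash
python3 -c "
from h import *
im=cv2.imread('pics/w5.png')[145:235,210:350]
cv2.imwrite('pics/w5c.png',cv2.resize(im,None,fx=5.5,fy=5.5,interpolation=cv2.INTER_CUBIC))"
```

```text
(no output)
```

View pics/w5c.png

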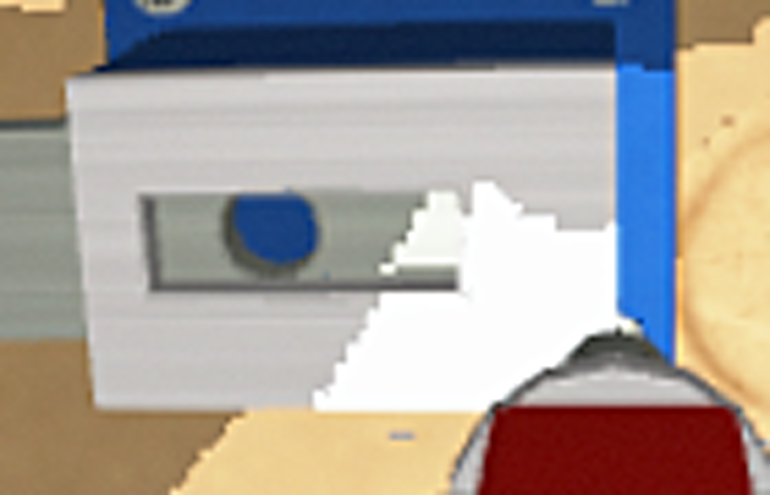

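```bash
python3 -c "
from h import *
import json
np.set_printoptions(precision=1,suppress=True)
c={k:np.array(v) for k,v in json.load(open('w5.json')).items()}
P=lambda x,y,z:toz('wrist',(210+(x+.5)/5.5-.5,145+(y+.5)/5.5-.5),z,c)
q=[P(*a,74) for a in [(138,193),(460,190),(460,291),(148,291)]]
m=sum(q)/4; print(*q,'mid',m)
s=[P(*a,74) for a in [(68,78),(616,68),(95,408)]];print(*s,'yaw',np.degrees(np.arctan2(-(s[0]-s[1])[0],(s[0]-s[1])[1])))
print('hole L,R,B,C',P(222,232,65),P(318,232,65),P(270,278,65),P(270,230,65))
print('nose edge',P(615,333,131),'cap',toz('wrist',(322,274),189-11.6+47,c))
shift((501,91,150),-177.3)"
```

```text
[509.2 112.7  74. ] [511.6  56.1  74. ] [493.6  55.8  74. ] [491.4 111.5  74. ] mid [501.5  84.   74. ]
[529.3 124.9  74. ] [533.5  30.5  74. ] [468.7 122.7  74. ] yaw 2.544427767355651
hole L,R,B,C [500.2  99.7  65. ] [500.8  82.1  65. ] [492.  91.  65.] [500.9  90.9  65. ]
nose edge [505.9  29.6 131. ] cap [501.4  29.3 224.4]
t 6.43 pos [498.6  30.  188.6] yaw -177.58 tilt [-0. -0. -1.] F [-0.  -0.8 -1.4] w 0.291 g 45.0 -> xyz [  5.  -60.9  38.6] spin -0.28234450243505194 j7 -1.14
```

Slot mid is (501.4, 84.0), matching the top view. The bar hole is at (501, 91) and the seat at (502.1, 69). Now moving over the hole.

Emit:
{"api": "step_arm", "payload": {"plan": [{"claw":255,"xyz":[1,-20,0],"spin":0},{"claw":255,"xyz":[2.5,-40,0],"spin":0},{"claw":255,"xyz":[4,-61,0],"spin":0},{"claw":255,"xyz":[4,-61,15],"spin":0},{"claw":255,"xyz":[4,-61,30],"spin":0},{"claw":255,"xyz":[4,-61,45],"spin":0},{"claw":255,"xyz":[4,-61,45],"spin":0},{"claw":255,"xyz":[4,-61,45],"spin":0},{"claw":255,"xyz":[4,-61,45],"spin":0},{"claw":255,"xyz":[4,-61,45],"spin":0},{"claw":255,"xyz":[4,-61,45],"spin":0}]}}

```text
t: 7.35
tool_pos: [500.6, 92.1, 144.6]
ee_rot: [-3.14, -0.069, -0.003]
ft_force: [0.4, 0.7, -0.7]
width: 0.286
grasp_force: 45.0
```

```bash
python3 -c "
from h import *
import json
shift((499.9,91.3,118),-177.3)
c=manip.camera_info('wrist'); json.dump({k:v.tolist() for k,v in c.items()},open('w6.json','w'))
im=manip.snapshot('wrist')[:,:,::-1]; cv2.imwrite('pics/w6.png',im); cv2.imwrite('pics/w6c.png',cv2.resize(im[150:290,230:400],None,fx=4,fy=4,interpolation=cv2.INTER_CUBIC))"
```

```text
t 7.35 pos [500.6  92.1 144.6] yaw -177.47 tilt [ 0.002  0.    -1.   ] F [ 0.4  0.7 -0.7] w 0.286 g 45.0 -> xyz [-0.8  0.8 26.6] spin -0.16852642333225276 j7 -1.19
```

View pics/w6c.png

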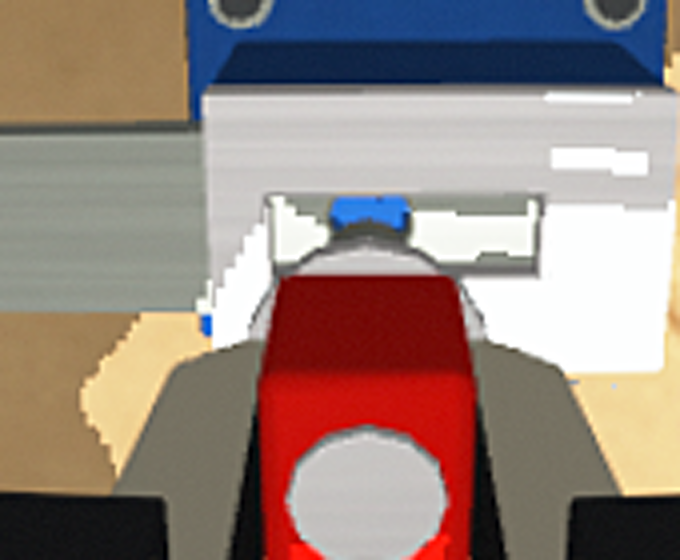

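The pin's axis (col 367) and the bar hole (328–412, centre 370) coincide along y. I'll check x with the slot edges at rows 196 and 275 and the nose edge at about row 224.

```bash
python3 -c "
from h import *
import json
np.set_printoptions(precision=1,suppress=True)
c={k:np.array(v) for k,v in json.load(open('w6.json')).items()}
P=lambda x,y,z:toz('wrist',(230+(x+.5)/4-.5,150+(y+.5)/4-.5),z,c)
print(P(480,196,74),P(500,275,74),'nose',P(369,222,87),P(369,222,91),'hole y',P(328,210,65),P(412,210,65),'pin',P(367,246,137),'ends',P(270,235,74),P(540,235,74))
shift((499.9,91.3,118),-177.3)"
```

```text
[510.3  69.6  74. ] [493.6  64.2  74. ] nose [508.2  91.8  87. ] [509.5  91.8  91. ] hole y [503.2 100.1  65. ] [504.   82.6  65. ] pin [520.8  92.7 137. ] ends [500.3 111.4  74. ] [502.6  56.7  74. ]
t 7.4 pos [500.5  92.2 144.4] yaw -177.46 tilt [ 0.  0. -1.] F [-0.1  0.8 -1.5] w 0.287 g 45.0 -> xyz [-0.6  0.9 26.4] spin -0.15811924236052732 j7 -1.19
```

Emit:
{"api": "step_arm", "payload": {"plan": [{"claw":255,"xyz":[-0.5,0.8,4],"spin":0},{"claw":255,"xyz":[-0.5,0.8,8],"spin":0},{"claw":255,"xyz":[-0.5,0.8,12],"spin":0},{"claw":255,"xyz":[-0.5,0.8,16],"spin":0},{"claw":255,"xyz":[-0.5,0.8,18],"spin":0},{"claw":255,"xyz":[-0.5,0.8,18],"spin":0},{"claw":255,"xyz":[-0.5,0.8,18],"spin":0}]}}

```text
t: 7.98
tool_pos: [499.4, 91.4, 125.4]
ee_rot: [3.141, 0.07, -0.001]
ft_force: [-0.0, 0.9, -1.9]
width: 0.289
grasp_force: 45.0
```

Emit:
{"api": "step_arm", "payload": {"plan": [{"claw":255,"xyz":[0,0,1.5],"spin":0},{"claw":255,"xyz":[0,0,3],"spin":0},{"claw":255,"xyz":[0,0,4],"spin":0},{"claw":255,"xyz":[0,0,4],"spin":0}]}}

```text
t: 8.32
tool_pos: [499.4, 91.5, 121.5]
ee_rot: [3.141, 0.07, -0.001]
ft_force: [0.3, 0.3, -1.6]
width: 0.288
grasp_force: 45.0
```

Emit:
{"api": "step_arm", "payload": {"plan": [{"claw":255,"xyz":[0,0,1],"spin":0},{"claw":255,"xyz":[0,0,2],"spin":0},{"claw":255,"xyz":[0,0,3],"spin":0},{"claw":255,"xyz":[0,0,3],"spin":0},{"claw":255,"xyz":[0,0,3],"spin":0}]}}

```text
t: 8.73
tool_pos: [499.4, 91.5, 118.5]
ee_rot: [3.141, 0.07, -0.0]
ft_force: [-0.4, -0.4, -2.3]
width: 0.284
grasp_force: 45.0
```

Emit:
{"api": "step_arm", "payload": {"plan": [{"claw":255,"xyz":[0,0,1],"spin":0},{"claw":255,"xyz":[0,0,2],"spin":0},{"claw":255,"xyz":[0,0,3],"spin":0},{"claw":255,"xyz":[0,0,3],"spin":0},{"claw":255,"xyz":[0,0,3],"spin":0}]}}

```text
t: 9.15
tool_pos: [499.4, 91.5, 115.5]
ee_rot: [3.141, 0.07, -0.0]
ft_force: [-0.1, 0.2, -1.9]
width: 0.288
grasp_force: 45.0
```

The nose is in the bar's hole with no contact force. Going 2 mm deeper, then drawing the bar back.

Emit:
{"api": "step_arm", "payload": {"plan": [{"claw":255,"xyz":[0,0,1],"spin":0},{"claw":255,"xyz":[0,0,2],"spin":0},{"claw":255,"xyz":[0,0,2],"spin":0},{"claw":255,"xyz":[0,1,2],"spin":0},{"claw":255,"xyz":[0,2,2],"spin":0},{"claw":255,"xyz":[0,3,2],"spin":0},{"claw":255,"xyz":[0,4,2],"spin":0},{"claw":255,"xyz":[0,5,2],"spin":0},{"claw":255,"xyz":[0,5,2],"spin":0}]}}

```text
t: 9.9
tool_pos: [499.6, 86.4, 113.6]
ee_rot: [-3.141, -0.07, 0.001]
ft_force: [-0.5, 1.7, -2.5]
width: 0.287
grasp_force: 45.0
```

```bash
python3 -c "
from h import *
shift((501.0,69,113),-177.4)"
```

```text
t 9.9 pos [499.6  86.4 113.6] yaw -177.46 tilt [-0.  0. -1.] F [-0.5  1.7 -2.5] w 0.287 g 45.0 -> xyz [ 0.7 17.5  0.6] spin -0.056998166536828876 j7 -1.14
```

Emit:
{"api": "step_arm", "payload": {"plan": [{"claw":255,"xyz":[0,1.5,0],"spin":0},{"claw":255,"xyz":[0,3,0],"spin":0},{"claw":255,"xyz":[0,4.5,0],"spin":0},{"claw":255,"xyz":[0,6,0],"spin":0},{"claw":255,"xyz":[0,7.5,0],"spin":0},{"claw":255,"xyz":[0,9,0],"spin":0},{"claw":255,"xyz":[0,10.5,0],"spin":0},{"claw":255,"xyz":[0,12,0],"spin":0},{"claw":255,"xyz":[0,13.5,0],"spin":0},{"claw":255,"xyz":[0,15,0],"spin":0},{"claw":255,"xyz":[0,16.5,0],"spin":0},{"claw":255,"xyz":[0,16.5,0],"spin":0}]}}

```text
t: 10.9
tool_pos: [500.4, 69.4, 113.7]
ee_rot: [3.14, 0.069, -0.0]
ft_force: [-0.9, 1.7, -2.9]
width: 0.287
grasp_force: 45.0
```

```bash
python3 -c "
from h import *
import json
np.set_printoptions(precision=1,suppress=True)
shift((501.0,69,113),-177.4)
c=manip.camera_info('wrist'); json.dump({k:v.tolist() for k,v in c.items()},open('w7.json','w'))
im=manip.snapshot('wrist')[:,:,::-1]; cv2.imwrite('pics/w7.png',im); cv2.imwrite('pics/w7c.png',cv2.resize(im[150:290,230:400],None,fx=4,fy=4,interpolation=cv2.INTER_CUBIC))"
```

```text
t 10.9 pos [500.4  69.4 113.7] yaw -177.49 tilt [-0. -0. -1.] F [-0.9  1.7 -2.9] w 0.287 g 45.0 -> xyz [0.6 0.4 0.7] spin -0.08547022864536302 j7 -1.11
```

View pics/w7c.png

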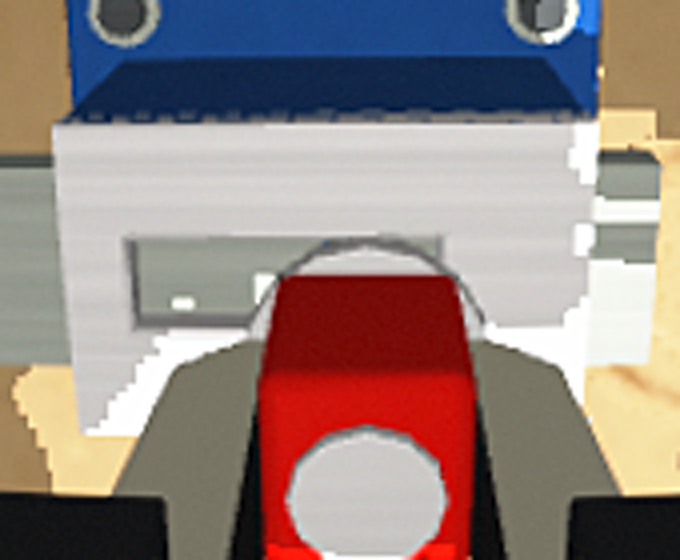

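The bar has followed (its end now shows at right). The slot's right end is at col 442, so the seat is at col ≈370 against the pin axis at 367. That's about 0.5 mm more to go, then down gently.

Emit:
{"api": "step_arm", "payload": {"plan": [{"claw":255,"xyz":[0,0.5,0],"spin":0},{"claw":255,"xyz":[0,0.5,1],"spin":0},{"claw":255,"xyz":[0,0.5,2],"spin":0},{"claw":255,"xyz":[0,0.5,3],"spin":0},{"claw":255,"xyz":[0,0.5,4],"spin":0},{"claw":255,"xyz":[0,0.5,4],"spin":0}]}}

```text
t: 11.45
tool_pos: [500.4, 69.4, 109.5]
ee_rot: [3.141, 0.07, -0.0]
ft_force: [-0.9, 1.8, -1.6]
width: 0.287
grasp_force: 45.0
```

Emit:
{"api": "step_arm", "payload": {"plan": [{"claw":255,"xyz":[0,0,1],"spin":0},{"claw":255,"xyz":[0,0,2],"spin":0},{"claw":255,"xyz":[0,0,2],"spin":0},{"claw":255,"xyz":[0,0,2],"spin":0}]}}

```text
t: 11.78
tool_pos: [500.4, 69.4, 107.5]
ee_rot: [3.141, 0.07, -0.0]
ft_force: [-1.0, 0.8, -1.1]
width: 0.291
grasp_force: 45.0
```

Emit:
{"api": "step_arm", "payload": {"plan": [{"claw":255,"xyz":[0,0,1],"spin":0},{"claw":255,"xyz":[0,0,2],"spin":0},{"claw":255,"xyz":[0,0,2.5],"spin":0},{"claw":255,"xyz":[0,0,2.5],"spin":0}]}}

```text
t: 12.12
tool_pos: [500.5, 69.5, 105.0]
ee_rot: [3.141, 0.07, -0.0]
ft_force: [-2.0, 1.1, -1.9]
width: 0.284
grasp_force: 45.0
```

Emit:
{"api": "step_arm", "payload": {"plan": [{"claw":255,"xyz":[0,0,1],"spin":0},{"claw":255,"xyz":[0,0,2],"spin":0},{"claw":255,"xyz":[0,0,3],"spin":0},{"claw":255,"xyz":[0,0,3],"spin":0}]}}

```text
t: 12.45
tool_pos: [500.4, 69.5, 101.9]
ee_rot: [3.141, 0.07, -0.0]
ft_force: [-2.0, 1.2, -0.8]
width: 0.291
grasp_force: 45.0
```

Emit:
{"api": "step_arm", "payload": {"plan": [{"claw":255,"xyz":[-0.3,0,1.5],"spin":0},{"claw":255,"xyz":[-0.3,0,3],"spin":0},{"claw":255,"xyz":[-0.3,0,4.5],"spin":0},{"claw":255,"xyz":[-0.3,0,6],"spin":0},{"claw":255,"xyz":[-0.3,0,6],"spin":0}]}}

```text
t: 12.87
tool_pos: [500.3, 69.4, 95.9]
ee_rot: [3.14, 0.07, 0.0]
ft_force: [-0.8, 1.0, -2.8]
width: 0.288
grasp_force: 45.0
```

Emit:
{"api": "step_arm", "payload": {"plan": [{"claw":255,"xyz":[0,0,1.5],"spin":0},{"claw":255,"xyz":[0,0,3],"spin":0},{"claw":255,"xyz":[0,0,4.5],"spin":0},{"claw":255,"xyz":[0,0,6],"spin":0},{"claw":255,"xyz":[0,0,6],"spin":0},{"claw":255,"xyz":[0,0,6],"spin":0}]}}

```text
t: 13.37
tool_pos: [500.3, 69.4, 89.9]
ee_rot: [3.14, 0.07, 0.0]
ft_force: [-1.7, 0.3, -2.0]
width: 0.289
grasp_force: 45.0
```

Going smoothly, with home expected at about TCP z 86. Small steps until the collar touches.

Emit:
{"api": "step_arm", "payload": {"plan": [{"claw":255,"xyz":[0,0,1],"spin":0},{"claw":255,"xyz":[0,0,2],"spin":0},{"claw":255,"xyz":[0,0,2.5],"spin":0},{"claw":255,"xyz":[0,0,2.5],"spin":0},{"claw":255,"xyz":[0,0,2.5],"spin":0}]}}

```text
t: 13.78
tool_pos: [500.3, 69.4, 87.6]
ee_rot: [3.141, 0.07, 0.0]
ft_force: [-1.0, 1.4, -2.2]
width: 0.285
grasp_force: 45.0
```

Emit:
{"api": "step_arm", "payload": {"plan": [{"claw":255,"xyz":[0,0,0.5],"spin":0},{"claw":255,"xyz":[0,0,1],"spin":0},{"claw":255,"xyz":[0,0,1],"spin":0},{"claw":255,"xyz":[0,0,1],"spin":0}]}}

```text
t: 14.12
tool_pos: [500.3, 69.4, 86.6]
ee_rot: [3.141, 0.07, 0.0]
ft_force: [-0.3, 0.1, -1.3]
width: 0.291
grasp_force: 45.0
```

Emit:
{"api": "step_arm", "payload": {"plan": [{"claw":255,"xyz":[0,0,0.5],"spin":0},{"claw":255,"xyz":[0,0,0.8],"spin":0},{"claw":255,"xyz":[0,0,0.8],"spin":0},{"claw":255,"xyz":[0,0,0.8],"spin":0}]}}

```text
t: 14.45
tool_pos: [500.3, 69.4, 85.8]
ee_rot: [3.141, 0.07, 0.0]
ft_force: [-0.8, 0.4, -0.8]
width: 0.289
grasp_force: 45.0
```

Emit:
{"api": "step_arm", "payload": {"plan": [{"claw":255,"xyz":[0,0,0.3],"spin":0},{"claw":255,"xyz":[0,0,0.6],"spin":0},{"claw":255,"xyz":[0,0,0.6],"spin":0},{"claw":255,"xyz":[0,0,0.6],"spin":0}]}}

```text
t: 14.78
tool_pos: [500.3, 69.4, 85.6]
ee_rot: [-3.141, -0.07, -0.0]
ft_force: [-1.7, -0.4, 2.8]
width: 0.289
grasp_force: 45.0
```

Emit:
{"api": "step_arm", "payload": {"plan": [{"claw":255,"xyz":[0,0,0.4],"spin":0},{"claw":255,"xyz":[0,0,0.4],"spin":0},{"claw":255,"xyz":[0,0,0.4],"spin":0}]}}

```text
t: 15.03
tool_pos: [500.3, 69.4, 85.6]
ee_rot: [-3.14, -0.07, -0.001]
ft_force: [-3.1, 1.3, 7.5]
width: 0.289
grasp_force: 45.0
```

```bash
python3 -c "
from h import *
shift((500.3,69.4,85.3),-177.4)"
```

```text
t 15.03 pos [500.3  69.4  85.6] yaw -177.46 tilt [ 0.     0.001 -1.   ] F [-3.1  1.3  7.5] w 0.289 g 45.0 -> xyz [0.  0.  0.3] spin -0.05718086179112447 j7 -1.07
```

The collar is firmly down at the expected height, so I'll let go.

Emit:
{"api": "step_arm", "payload": {"plan": [{"claw":60,"xyz":[0,0,0],"spin":0},{"claw":60,"xyz":[0,0,0],"spin":0},{"claw":60,"xyz":[0,0,0],"spin":0},{"claw":60,"xyz":[0,0,0],"spin":0},{"claw":60,"xyz":[0,0,0],"spin":0},{"claw":60,"xyz":[0,0,0],"spin":0},{"claw":60,"xyz":[0,0,0],"spin":0},{"claw":60,"xyz":[0,0,0],"spin":0},{"claw":60,"xyz":[0,0,0],"spin":0},{"claw":60,"xyz":[0,0,0],"spin":0}]}}

```text
t: 15.87
tool_pos: [500.2, 69.5, 84.8]
ee_rot: [3.141, 0.07, -0.0]
ft_force: [-0.6, 0.1, -0.6]
width: 0.763
grasp_force: 0.0
```

Emit:
{"api": "step_arm", "payload": {"plan": [{"claw":60,"xyz":[0,0,-10],"spin":0},{"claw":60,"xyz":[0,0,-30],"spin":0},{"claw":60,"xyz":[0,0,-60],"spin":0},{"claw":60,"xyz":[0,0,-90],"spin":0},{"claw":60,"xyz":[0,0,-120],"spin":0},{"claw":60,"xyz":[0,0,-120],"spin":0},{"claw":60,"xyz":[0,0,-120],"spin":0},{"claw":60,"xyz":[0,0,-120],"spin":0}]}}

```text
t: 16.53
tool_pos: [499.5, 69.8, 204.7]
ee_rot: [-3.14, -0.07, 0.001]
ft_force: [0.4, 0.6, -0.2]
width: 0.76
grasp_force: 0.0
```

```bash
python3 -c "
from h import *
shift((500.3,69.4,205),-177.4)
a=manip.snapshot('wrist')[130:310,200:440,::-1]; b=manip.snapshot('scene')[140:250,150:310,::-1]
a=cv2.resize(a,(480,360),interpolation=cv2.INTER_CUBIC);b=cv2.resize(b,(320,220),interpolation=cv2.INTER_CUBIC)
o=np.zeros((360,800,3),np.uint8);o[:,:480]=a;o[:220,480:]=b
cv2.imwrite('pics/fin.png',o)"
```

```text
t 16.53 pos [499.5  69.8 204.7] yaw -177.44 tilt [-0.001  0.001 -1.   ] F [ 0.4  0.6 -0.2] w 0.76 g 0.0 -> xyz [ 0.7  0.4 -0.3] spin -0.035613240508979516 j7 -1.23
```

View pics/fin.png

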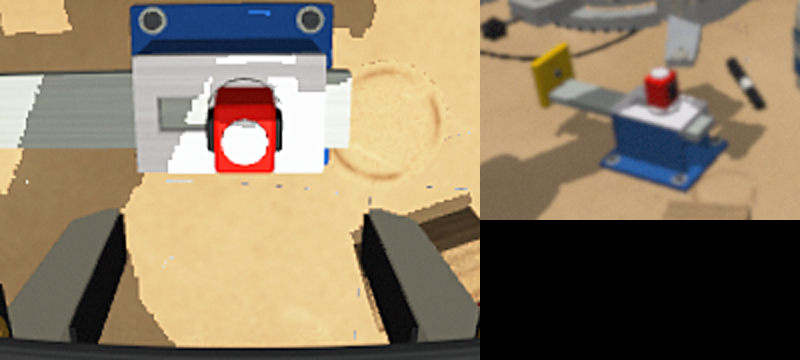

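The pin stands upright with its collar flat on the sleeve, both buttons are sprung out (cols 210 and 279), and the gripper is clear.

```bash
python3 -c "
from rig import manip
print(manip.sign_off())"
```

```text
the job is handed in; nothing more can be done
None
```

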